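# Pry the stuck tube block up out of its dry-bath heater

## Robot

A 6-joint arm with a two-finger parallel gripper is mounted at the origin on the work surface. World frame = base frame: x ahead of the robot, y to its left, z up, the work surface at z = 0. Lengths are in mm, angles in rad, forces in N, time in s.
With the tool pointing down it reaches from about 350 to 975 mm from the base axis. Payload 7.1 kg.
Tool frame: the origin (TCP) lies at the very end of the fingers, on their centre line; the grasp point (between the pads) lies ctrl.hold_point_z behind it (ctrl.hold_point_z is the distance from the TCP to the grasp point, in mm); z points along the fingers, y is the line along which they close (so a half turn about z gives the same grasp; the last joint's range is limited). The gripper opens to 88 mm and grips with 3 to 60 N. Pads are 20 mm wide; open, the fingers measure 115 mm over their backs; the gripper's body (75 mm by 178 mm) begins 61 mm behind the grasp point.
Start: joints at [-1.156, 0.423, 1.63, -0, 1.089, -0.019], TCP at [262.716, -567.085, 222.675] pointing down, gripper open.
Joint ranges: [-3, 3], [-0.9, 2.11], [0.09, 2.58], [-1.31, 4.45], [0.11, 2.69], [-2.54, 2.54]. Speed limits (rad/s): [2.39, 2.39, 3.01, 3.14, 3.14, 3.14].

## Interface

Orientations are given as a rotation vector (axis times angle).
In Python, from workcell import ctrl gives the robot as it stands. The module is installed in compiled form; this text tells all that it offers.
- The arm moves only by the shell command python3 -m creep 'ROWS'. ROWS is JSON, a list of rows, each an object with "translation": the shift along the tool's x, y, z in mm, a list of three; "angular": the turn, a rotation vector about the tool's x, y, z in rad, a list of three; "jaw": the opening, from 0 (shut) to 1 (fully open). A call has exactly 8 rows; each row is the pose to reach, as a shift and turn from the pose commanded when the call began, along the tool's axes at that moment; what a row does not reach only later rows make up. A row lasts 1/8 s, in which the tool goes at most 62.5 mm and 10.7 degrees, less where a joint would pass 70% of its speed; a pose out of reach is approached as far as the arm can. A call with a gripper value outside its range is refused whole. The fingers move at their own pace and stop on an object; the grip force is fixed at half the most. Time passes only in rows, so rows that repeat a pose let the fingers close, or fill a call up. It gives the time, the measured TCP pose, the force, the opening and the grip force at its end, in the units of the state.
- ctrl.get_obs(): the state, without advancing time (a new reading comes with each control period).
- ctrl.get_image(name): name is "scene" or "top" or "wrist"; returns the picture (480x640x3 uint8, red, green, blue); there is no depth.
- ctrl.camera_info(name): a dict with "camera_matrix" (3x3 intrinsics, pixels), "world_from_camera" (4x4, takes a point from camera to world coordinates). Camera axes: x right, y up, looking along -z (the intrinsics and any distortion apply to the point x, -y, -z); pixel columns grow to the right and rows downward; lengths in mm; the calibration is good to about 2 mm. A picture is of the moment at which its call begins: read the wrist's pose just before it. camera_info takes no time and is no camera call; for the wrist camera it gives the pose at the moment of the call.
- ctrl.close_job(): hands the job in; it is judged then, once.
Trained networks look in the newest picture that a camera, given by its name, has taken for a name from the list of things; names that differ only in an ending like _2 or _b are one class to them, and where a whole thing is asked for, a point or a joint stands for the part that bears it (a point fixed in the world has none). Each returns a list of dicts, best first, with "score" (0 to 1); they miss things now and then, are a little off and sometimes report something else, mostly with a low value. They report only what shows in the picture. A call takes as long as a camera call. They do not tell look-alikes from the thing itself.
- ctrl.look_for(camera, label): "rect" ([left, top, right, bottom] in pixels, round what is visible of it).
The state is a dict: "t": time; "qpos": joint angles; "qvel": joint speeds; "joint_torque": joint torques, N m; "ee_pos": TCP position; "orientation": TCP orientation; "ft_force": force on the tool from outside, world axes, zero at the start; "moment": the same for the moment, N m; "width": finger opening in mm; "grasp_force": force on a finger pad.
Only numpy, scipy, OpenCV 4.12 (cv2) and the standard library are available. Lean on these libraries where they do the work, as an engineer would, in place of code of your own. Each camera call takes 0.05 s, during which the arm holds its last target. There are 200 camera calls.

## Task

The aluminium block with the four wide holes has jammed in its heater. Take the black-handled steel pry bar, set its blade over the steel ridge in front of that block with the tip under the block's lip, and push the handle down so that the block is levered up at least 5 mm and stays up; then let go. Do not touch either block with the gripper, and leave the block with the nine small holes seated.

Things in the scene. Friction and masses are not known exactly. Their poses are not given: they have to be found in the camera images.
- bar: Loose pry bar lying flat, 240 mm long, 0.25 kg. Origin at mid-length on its flat underside; x points to the blade tip, z up. Black handle x = -120 to +20 mm, 22 wide, 20 high; steel blade x = +20 to +120 mm, 20 wide, 6 thick, its underside level with the handle's. Balances at x = -18. The spatula near it is not wanted.
- block_wide: Jammed aluminium block, 80 x 80 mm, four 26 mm holes, in a white heater 200 x 130 mm. Origin: centre of its top face, 105 mm above the bench; x points away from the ridge. Only slides straight up (30 mm at most), takes about 40 N, stays where left. Its lip, 50 wide (y), 6 thick, spans x = -40 to -60, underside 8 mm below the origin.
- ridge_wide: Fulcrum of block_wide: fixed round-topped steel ridge, 12 mm thick, 80 long (y), 10 above the heater's deck, 15 behind its front edge. Origin: middle of the crest, 85 mm above the bench; x points to the block: lip from x = 30 to 50 (block face), its underside at first 12 above the crest. A bar set here has its handle out over open bench.
- block_small: The other block: same size, lip and ridge, but nine 12 mm holes, in a like heater alongside. Origin at the centre of its top face. It must stay seated.
There are look-alikes about, which are no part of the job. There is more than one size of the bar; the one meant has the size given above.

How it is judged (in metres and radians):
On the way:
1. the four-hole block is raised at least 5 mm while the bar bears on that block's ridge (distance of block_wide from where it was at the start of the episode above 0.005 m and contact force between bar and ridge_wide above 3 N), for 0.1 s.
At the end, for the whole second after the job is handed in: The block with four wide holes stays raised at least 5 mm, the block with nine small holes has not risen by 3 mm, and the bar has been let go and lies still, on the heater or on the bench (distance of block_wide from where it was at the start of the episode above 0.005 m and distance of block_small from where it was at the start of the episode below 0.003 m and linear speed of bar below 0.05 m/s and height (world z) of bar above -0.02 m); the robot touches nothing.
It fails at once if the gripper's fingers touch the four-hole block (over 2 N) (contact force between the fingers and block_wide above 2 N).
It fails at once if the gripper's fingers touch the nine-hole block (over 2 N) (contact force between the fingers and block_small above 2 N).
It fails at once if the nine-hole block is raised by 3 mm or more (distance of block_small from where it was at the start of the episode above 0.003 m).
It also fails if it takes over 51 s, if anything falls off the work surface, if the arm or the gripper's body presses on something with over 40 N, if the wrist force passes 120 N, or if a joint passes its speed limit or range.

## Working session

There is one attempt and no reset: what is moved stays moved. The work goes in short steps, Python scripts to look and compute and a shell command to move; the robot and the scene stay as the last step left them, time stands still between calls to the robot, and variables do not carry over. Pictures are saved under pics/ and viewed, at most 10 in all, crops included, and the job is handed in when it is done.

```bash
mkdir -p pics
cat > h.py <<'E'
from workcell import ctrl
import numpy as np, cv2
from scipy.spatial.transform import Rotation as R
def pix2world(cam,u,v,z,info=None):
    i=info or ctrl.camera_info(cam);K=np.array(i["camera_matrix"]);T=np.array(i["world_from_camera"])
    d=np.linalg.inv(K)@[u,v,1];d=T[:3,:3]@[d[0],-d[1],-d[2]];o=T[:3,3]
    return o+d*(z-o[2])/d[2]
def snap(cam,name):
    im=np.array(ctrl.get_image(cam));cv2.imwrite(f"pics/{name}.png",im[:,:,::-1]);return im
E
python3 - <<'E'
from h import *
print(ctrl.hold_point_z, ctrl.get_obs())
for c in ("scene","top"):
    snap(c,c+"0"); print(c,ctrl.camera_info(c))
    for l in ("bar","block_wide","ridge_wide","block_small"):
        print(l,[(np.round(d["rect"]).astype(int).tolist(),round(d["score"],2)) for d in ctrl.look_for(c,l)])
E
```

```text
18.700000000000003 {'t': 0.0, 'qpos': array([-1.15602613e+00,  4.23803443e-01,  1.63069398e+00, -3.10075045e-05,
        1.08860661e+00, -1.89944349e-02]), 'qvel': array([-0.00062573, -0.00060653,  0.00085255, -0.00045281,  0.00093397,
        0.00116362]), 'joint_torque': array([ 8.07750203e-04, -5.44637740e+01, -2.73663586e+01,  6.43372955e-02,
        2.28319725e-02, -1.43886637e-04]), 'ee_pos': array([ 262.47382869, -566.59665329,  221.92349013]), 'orientation': array([-3.06654801e+00, -6.75731190e-01,  5.08793458e-04]), 'ft_force': array([-3.45292666e-04,  1.56650520e-01,  6.46150325e-01]), 'moment': array([ 0.02348439, -0.0151878 , -0.02146432]), 'grasp_force': 0.0, 'width': 87.35947059686843}
scene {'camera_matrix': array([[579.63379551,   0.        , 314.68437039],
       [  0.        , 579.63379551, 230.04513505],
       [  0.        ,   0.        ,   1.        ]]), 'world_from_camera': array([[-3.18358261e-01, -7.67687885e-01,  5.56150455e-01,
         1.29582221e+03],
       [ 9.47943692e-01, -2.53396537e-01,  1.92854744e-01,
         3.16878103e+02],
       [-7.12565101e-
[... 432 characters left out ...]
.4261205 ],
       [  0.        , 534.73988147, 239.70706957],
       [  0.        ,   0.        ,   1.        ]]), 'world_from_camera': array([[ 6.25882932e-02,  9.74932664e-01, -2.13515821e-01,
         4.03375084e+02],
       [-9.98039320e-01,  6.12398805e-02, -1.29302727e-02,
         5.55515867e+01],
       [ 4.69538207e-04,  2.13906469e-01,  9.76854033e-01,
         9.80604545e+02],
       [ 0.00000000e+00,  0.00000000e+00,  0.00000000e+00,
         1.00000000e+00]])}
bar [([281, 263, 330, 351], 0.96), ([204, 219, 232, 347], 0.87), ([134, 132, 207, 200], 0.76)]
block_wide [([466, 153, 526, 217], 0.82)]
ridge_wide [([481, 225, 530, 237], 0.63)]
block_small [([302, 149, 351, 210], 0.86)]
```

View pics/top0.png

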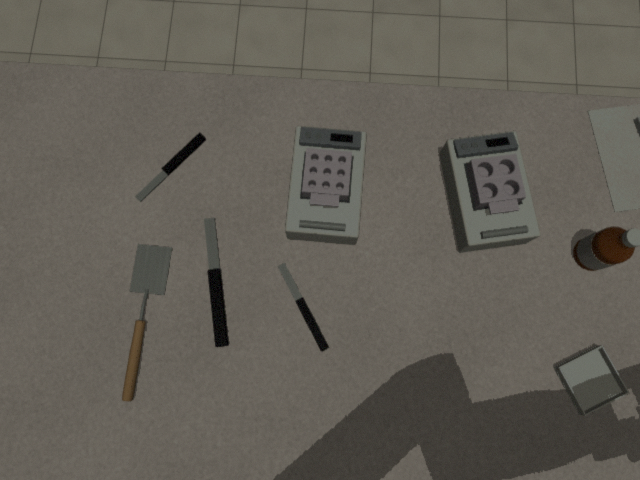

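View pics/scene0.png

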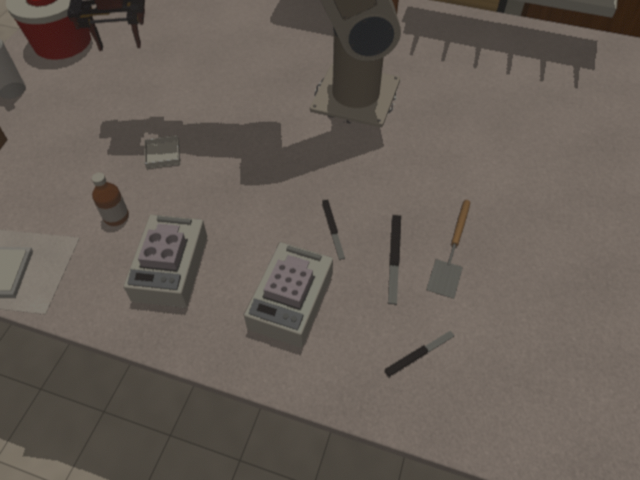

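The top view shows three black-handled bars at about (171,166), (217,283) and (305,307). The spatula is at (140,320). The four-hole block is at (497,180) with its ridge at (504,232), and the nine-hole block is at (327,175). Next I'll measure the bar lengths and confirm in one crop.

Run:
```python
from h import *
im=cv2.imread("pics/top0.png")
a=cv2.resize(im[205:355,190:340],None,fx=2.6,fy=2.6,interpolation=cv2.INTER_CUBIC)
b=cv2.resize(im[130:250,440:540],(325,390),interpolation=cv2.INTER_CUBIC)
cv2.imwrite("pics/crop1.png",np.clip(np.hstack([a,b]).astype(float)*1.7,0,255).astype(np.uint8))
for n,p,q in (("A",(138,198),(204,135)),("B",(210,219),(222,345)),("C",(282,265),(325,349))):
    P,Q=pix2world("top",*p,8),pix2world("top",*q,15);print(n,P.round(),Q.round(),np.linalg.norm((P-Q)[:2]).round(1))
```

```text
A [676. 409.   8.] [808. 296.  15.] 173.6
B [643. 268.   8.] [413. 222.  15.] 234.6
C [564. 127.   8.] [418.  39.  15.] 170.9
```

View pics/crop1.png

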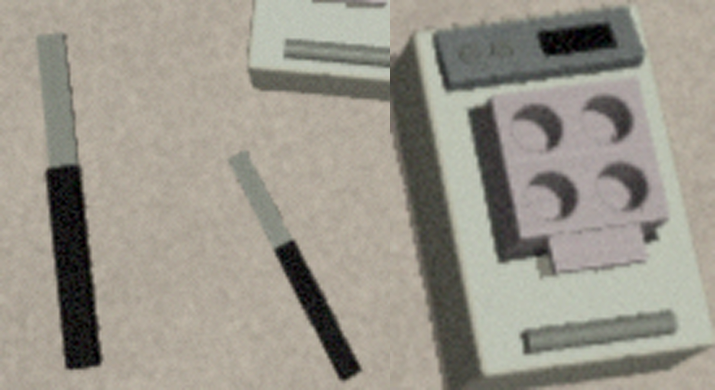

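Bar B at (217,283) is 235 mm long, which fits 240. A and C are about 170 mm, so they are the small look-alikes. The block at (497,180) has four wide holes. Now I'll work out the target poses and the first shift.

```bash
cat >> h.py <<'E'
def rot(yaw,tilt=0):  # tool down, tool x at yaw(deg); tilt: raises tool x by tilt deg
    return R.from_euler('z',yaw,degrees=True)*R.from_euler('y',-tilt,degrees=True)*R.from_euler('x',180,degrees=True)
def shift(p,r):
    o=ctrl.get_obs();c=R.from_rotvec(o["orientation"])
    print("t",round(o["t"],2),"pos",o["ee_pos"].round(1),"F",np.round(o["ft_force"],1),"w",round(o["width"],1),"g",round(o["grasp_force"],1))
    print("shift",c.inv().apply(np.array(p)-o["ee_pos"]).round(1),"ang",(c.inv()*r).as_rotvec().round(3))
E
python3 - <<'E'
from h import *
W=lambda u,v,z:pix2world("top",u,v,z)
t,e=W(210,218.5,6),W(222.3,345.6,20); d=t-e
print("bar tip",t.round(),"end",e.round(),"mid",((t+e)/2).round(1),"yaw",np.degrees(np.arctan2(d[1],d[0])).round(1))
s=lambda x,y:(440+(x-390)/3.25,130+y/3.25)
a,b=W(*s(525,338),85),W(*s(675,319),85); n=a-b
print("ridge",((a+b)/2).round(1),"len",np.linalg.norm(n).round(),"yaw",np.degrees(np.arctan2(-n[0],n[1])).round(1))
c=[W(*s(*q),105) for q in((492,100),(640,82),(667,220),(520,242))]
m=np.mean(c,0);f=(c[0]+c[1]-c[2]-c[3]);print("block",m.round(1),"yaw",np.degrees(np.arctan2(f[1],f[0])).round(1))
mid=(t+e)/2;u=d[:2]/np.linalg.norm(d[:2])
g=mid[:2]-45*u; shift([*g,150],rot(np.degrees(np.arctan2(d[1],d[0])))); print("grip",g)
E
```

```text
bar tip [645. 269.   6.] end [412. 220.  20.] mid [528.6 244.6  13. ] yaw 11.9
ridge [ 634.7 -256.6   85. ] len 81.0 yaw 10.9
block [ 720.5 -240.1  105. ] yaw 10.1
t 0.5 pos [ 262.7 -567.1  222.7] F [ 0.1 -0.2 -0.2] w 87.6 g 0.0
shift [ 538.5 -634.8   72.7] ang [-0.    -0.     0.226]
grip [484.52241428 235.29777736]
```

```bash
python3 -m creep '[{"translation":[40,-47,0],"angular":[0,0,0.03],"jaw":1},{"translation":[79,-93,0],"angular":[0,0,0.06],"jaw":1},{"translation":[118,-140,0],"angular":[0,0,0.09],"jaw":1},{"translation":[158,-186,10],"angular":[0,0,0.11],"jaw":1},{"translation":[197,-233,20],"angular":[0,0,0.14],"jaw":1},{"translation":[237,-279,20],"angular":[0,0,0.17],"jaw":1},{"translation":[276,-326,20],"angular":[0,0,0.2],"jaw":1},{"translation":[316,-372,20],"angular":[0,0,0.226],"jaw":1}]'
python3 -c "
from h import *
shift([484.5,235.3,150],rot(11.9))"
```

```text
t: 1.5
ee_pos: [393.5, -95.0, 203.1]
orientation: [3.124, 0.324, 0.002]
ft_force: [1.2, -0.8, -0.2]
width: 87.8
grasp_force: 0.0
t 1.5 pos [393.5 -95.  203.1] F [ 1.2 -0.8 -0.2] w 87.8 g 0.0
shift [ 156.7 -304.6   53.1] ang [ 0.001 -0.001 -0.001]
```

```bash
python3 -m creep '[{"translation":[26,-51,9],"angular":[0,0,0],"jaw":1},{"translation":[52,-102,18],"angular":[0,0,0],"jaw":1},{"translation":[78,-152,27],"angular":[0,0,0],"jaw":1},{"translation":[104,-203,35],"angular":[0,0,0],"jaw":1},{"translation":[130,-254,44],"angular":[0,0,0],"jaw":1},{"translation":[157,-305,53],"angular":[0,0,0],"jaw":1},{"translation":[157,-305,53],"angular":[0,0,0],"jaw":1},{"translation":[157,-305,53],"angular":[0,0,0],"jaw":1}]'
python3 - <<'E'
from h import *
i=ctrl.camera_info("wrist");snap("wrist","w1")
K=np.array(i["camera_matrix"]);T=np.linalg.inv(np.array(i["world_from_camera"]))
for p in((645,269,6),(412,220,20),(484.5,235.3,20)):
    c=T@[*p,1];print(p,(K@[c[0],-c[1],-c[2]]/-c[2])[:2].round())
for d in ctrl.look_for("wrist","bar"):print(d)
shift([484.5,235.3,150],rot(11.9))
E
```

```text
t: 2.5
ee_pos: [483.2, 233.7, 149.4]
orientation: [3.124, 0.327, -0.002]
ft_force: [-0.2, -0.3, -0.0]
width: 87.9
grasp_force: 0.0
(645, 269, 6) [320.  -8.]
(412, 220, 20) [320. 316.]
(484.5, 235.3, 20) [320. 227.]
{'rect': [467.4, 145.2, 532.5, 343.8], 'score': 0.81}
t 2.6 pos [483.4 232.9 149.8] F [ 0.  -0.1 -0.8] w 87.6 g 0.0
shift [ 1.6 -2.1 -0.2] ang [ 0.     0.001 -0.001]
```

View pics/w1.png

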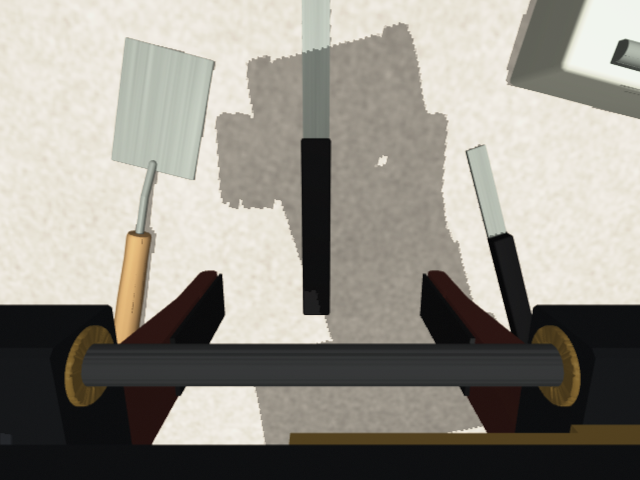

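The picture shows the wanted bar's handle, columns 302–330 and rows 139–315, about 6 px left of the finger centre line and well aligned in yaw. I'll shift 5 mm, go down and grip.

```bash
python3 -m creep '[{"translation":[1,-5,50],"angular":[0,0,0],"jaw":1},{"translation":[1,-5,100],"angular":[0,0,0],"jaw":1},{"translation":[1,-5,135],"angular":[0,0,0],"jaw":1},{"translation":[1,-5,146],"angular":[0,0,0],"jaw":1},{"translation":[1,-5,146],"angular":[0,0,0],"jaw":1},{"translation":[1,-5,146],"angular":[0,0,0],"jaw":0},{"translation":[1,-5,146],"angular":[0,0,0],"jaw":0},{"translation":[1,-5,146],"angular":[0,0,0],"jaw":0}]'
python3 -m creep '[{"translation":[0,0,0],"angular":[0,0,0],"jaw":0},{"translation":[0,0,0],"angular":[0,0,0],"jaw":0},{"translation":[0,0,-30],"angular":[0,0,0],"jaw":0},{"translation":[0,0,-80],"angular":[0,0,0],"jaw":0},{"translation":[0,0,-130],"angular":[0,0,0],"jaw":0},{"translation":[0,0,-180],"angular":[0,0,0],"jaw":0},{"translation":[0,0,-200],"angular":[0,0,0],"jaw":0},{"translation":[0,0,-200],"angular":[0,0,0],"jaw":0}]'
```

```text
t: 3.6
ee_pos: [484.2, 239.5, 4.5]
orientation: [-3.124, -0.326, -0.002]
ft_force: [0.8, -0.7, -0.6]
width: 61.1
grasp_force: 0.0
t: 4.6
ee_pos: [484.6, 239.7, 205.3]
orientation: [-3.123, -0.326, -0.005]
ft_force: [0.2, -0.5, 0.2]
width: 0.6
grasp_force: 0.0
```

The fingers were too slow: the lift began before they had closed. I'll go down again and give them more time.

```bash
python3 -m creep '[{"translation":[0,0,0],"angular":[0,0,0],"jaw":1},{"translation":[0,0,0],"angular":[0,0,0],"jaw":1},{"translation":[0,0,0],"angular":[0,0,0],"jaw":1},{"translation":[0,0,0],"angular":[0,0,0],"jaw":1},{"translation":[0,0,20],"angular":[0,0,0],"jaw":1},{"translation":[0,0,40],"angular":[0,0,0],"jaw":1},{"translation":[0,0,55],"angular":[0,0,0],"jaw":1},{"translation":[0,0,55],"angular":[0,0,0],"jaw":1}]'
python3 - <<'E'
from h import *
i=ctrl.camera_info("wrist");print(ctrl.get_obs()["ee_pos"],ctrl.get_obs()["width"]);im=snap("wrist","w2")
m=(im[:,:,:].max(2)<45)[100:330,250:400]
for r in range(60,215,20):
    c=np.flatnonzero(m[r]);print(100+r,c.min()+250 if len(c) else None,c.max()+250 if len(c) else None)
c=np.flatnonzero(m[:,316-250]);print(c.min()+100,c.max()+100)
E
```

```text
t: 5.6
ee_pos: [483.0, 238.9, 147.6]
orientation: [3.124, 0.326, -0.004]
ft_force: [0.5, -0.5, -0.7]
width: 77.0
grasp_force: 0.0
[483.0417974  238.87304016 147.57597926] 77.0068471362786
160 308 336
180 308 336
200 308 335
220 309 335
240 309 335
260 309 335
280 309 335
300 310 334
139 315
```

```bash
python3 -m creep '[{"translation":[0,0,50],"angular":[0,0,0],"jaw":0.7},{"translation":[0,0,100],"angular":[0,0,0],"jaw":0.7},{"translation":[0,0,135],"angular":[0,0,0],"jaw":0.7},{"translation":[0,0,145],"angular":[0,0,0],"jaw":0.6},{"translation":[0,0,145],"angular":[0,0,0],"jaw":0},{"translation":[0,0,145],"angular":[0,0,0],"jaw":0},{"translation":[0,0,145],"angular":[0,0,0],"jaw":0},{"translation":[0,0,145],"angular":[0,0,0],"jaw":0}]'
python3 -m creep '[{"translation":[0,0,0],"angular":[0,0,0],"jaw":0},{"translation":[0,0,0],"angular":[0,0,0],"jaw":0},{"translation":[0,0,0],"angular":[0,0,0],"jaw":0},{"translation":[0,0,0],"angular":[0,0,0],"jaw":0},{"translation":[0,0,-5],"angular":[0,0,0],"jaw":0},{"translation":[0,0,-15],"angular":[0,0,0],"jaw":0},{"translation":[0,0,-30],"angular":[0,0,0],"jaw":0},{"translation":[0,0,-50],"angular":[0,0,0],"jaw":0}]'
```

```text
t: 6.65
ee_pos: [484.6, 239.5, 4.9]
orientation: [-3.124, -0.326, -0.003]
ft_force: [-0.5, -0.7, 7.4]
width: 21.5
grasp_force: 30.0
t: 7.65
ee_pos: [483.4, 239.1, 54.6]
orientation: [3.124, 0.326, -0.001]
ft_force: [0.3, 0.1, -3.0]
width: 21.9
grasp_force: 30.0
```

Held. Now over to the front of the four-hole heater, high up.

```bash
python3 -m creep '[{"translation":[0,0,-40],"angular":[0,0,0],"jaw":0},{"translation":[0,10,-80],"angular":[0,0,0],"jaw":0},{"translation":[-10,35,-110],"angular":[0,0,0],"jaw":0},{"translation":[-25,75,-110],"angular":[0,0,0],"jaw":0},{"translation":[-40,120,-110],"angular":[0,0,0],"jaw":0},{"translation":[-55,165,-110],"angular":[0,0,0],"jaw":0},{"translation":[-70,210,-110],"angular":[0,0,0],"jaw":0},{"translation":[-85,255,-110],"angular":[0,0,0],"jaw":0}]'
python3 -m creep '[{"translation":[-13,45,0],"angular":[0,0,0],"jaw":0},{"translation":[-26,90,0],"angular":[0,0,0],"jaw":0},{"translation":[-38,135,0],"angular":[0,0,0],"jaw":0},{"translation":[-50,180,0],"angular":[0,0,0.01],"jaw":0},{"translation":[-62,220,0],"angular":[0,0,0.017],"jaw":0},{"translation":[-72,245,0],"angular":[0,0,0.017],"jaw":0},{"translation":[-75,256,0],"angular":[0,0,0.017],"jaw":0},{"translation":[-75,258,0],"angular":[0,0,0.017],"jaw":0}]'
python3 - <<'E'
from h import *
i=ctrl.camera_info("wrist");snap("wrist","w3")
shift([432,-295.5,165],rot(10.9))
np.savez("w3.npz",K=i["camera_matrix"],T=i["world_from_camera"])
K=np.array(i["camera_matrix"]);T=np.linalg.inv(np.array(i["world_from_camera"]))
for p in((634.7,-256.6,85),):
    c=T@[*p,1];print(p,(K@[c[0],-c[1],-c[2]]/-c[2])[:2].round())
for l in("ridge_wide","block_wide","bar"):print(l,ctrl.look_for("wrist",l))
E
```

```text
t: 8.65
ee_pos: [452.8, -29.3, 164.7]
orientation: [3.124, 0.326, 0.002]
ft_force: [1.4, -0.0, -3.7]
width: 21.9
grasp_force: 30.0
t: 9.65
ee_pos: [432.9, -295.8, 164.0]
orientation: [-3.127, -0.298, -0.0]
ft_force: [-0.3, 0.6, -3.1]
width: 22.0
grasp_force: 30.0
t 9.7 pos [ 433.1 -295.5  163.9] F [-0.2 -0.4 -4. ] w 21.9 g 30.0
shift [-1.1 -0.2 -1.1] ang [-0. -0.  0.]
(634.7, -256.6, 85) [ 321. -142.]
ridge_wide []
block_wide []
bar [{'rect': [294.1, 0.2, 352.4, 433.9], 'score': 0.8}]
```

View pics/w3.png

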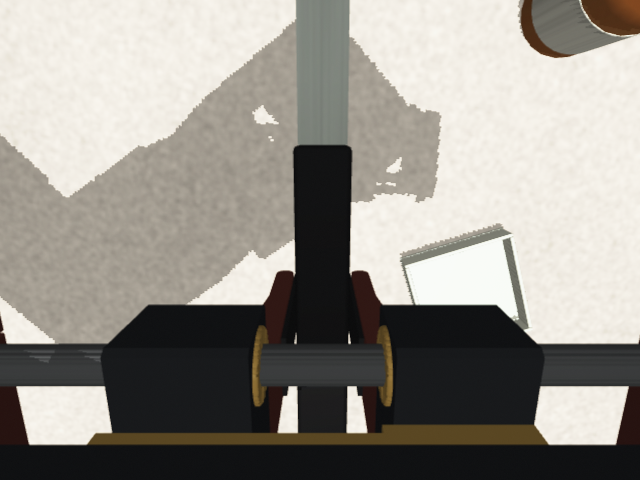

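The bar is held straight: blade columns 297–349, handle front at row 145. The ridge is out of the wrist camera's view, so I'll use this for the bar's position in the grip and the top camera for the ridge.

```bash
python3 - <<'E'
from h import *
z=np.load("w3.npz");i={"camera_matrix":z["K"],"world_from_camera":z["T"]}
o=ctrl.get_obs();p=o["ee_pos"];a=np.radians(10.9);u=np.array([np.cos(a),np.sin(a)]);n=np.array([-u[1],u[0]])
for zz in(177,180,183):
    q=pix2world("wrist",322.5,146,zz,i)[:2]-p[:2];print(zz,"boundary ahead of tcp",(q@u).round(1),"left",(q@n).round(1))
q=pix2world("wrist",323,10,167,i)[:2]-p[:2];print("blade left",q@n)
E
python3 -m creep '[{"translation":[15,0,5],"angular":[0,0,0],"jaw":0},{"translation":[35,0,20],"angular":[0,0,0],"jaw":0},{"translation":[50,0,40],"angular":[0,0,0],"jaw":0},{"translation":[58,0,50],"angular":[0,0,0],"jaw":0},{"translation":[58,0,50],"angular":[0,0,0],"jaw":0},{"translation":[58,0,50],"angular":[0,0,0],"jaw":0},{"translation":[58,0,50],"angular":[0,0,0],"jaw":0},{"translation":[58,0,50],"angular":[0,0,0],"jaw":0}]'
python3 - <<'E'
from h import *
A=snap("top","t2");B=snap("scene","s2")
a=cv2.resize(A[140:290,430:550],(480,600),interpolation=cv2.INTER_CUBIC)
b=cv2.resize(B[180:300,110:174+0],(320,600),interpolation=cv2.INTER_CUBIC) if 0 else cv2.resize(B[170:290,125:205],(320,480),interpolation=cv2.INTER_CUBIC)
b=np.pad(b,((0,120),(0,0),(0,0)))
cv2.imwrite("pics/crop2.png",np.clip(np.hstack([a,b])[:,:,::-1].astype(float)*1.6,0,255).astype(np.uint8))
shift([0,0,0],rot(10.9))
E
```

```text
177 boundary ahead of tcp 64.6 left -1.3
180 boundary ahead of tcp 64.7 left -1.3
183 boundary ahead of tcp 64.7 left -1.3
blade left -1.4800966762449965
t: 10.85
ee_pos: [489.9, -285.1, 114.3]
orientation: [3.127, 0.298, 0.001]
ft_force: [0.6, 0.1, -2.8]
width: 21.8
grasp_force: 30.0
t 10.95 pos [ 489.9 -285.   114.1] F [ 0.3  0.1 -3.6] w 21.7 g 30.0
shift [-427.2 -372.6  113.7] ang [ 0. -0.  0.]
```

View pics/crop2.png

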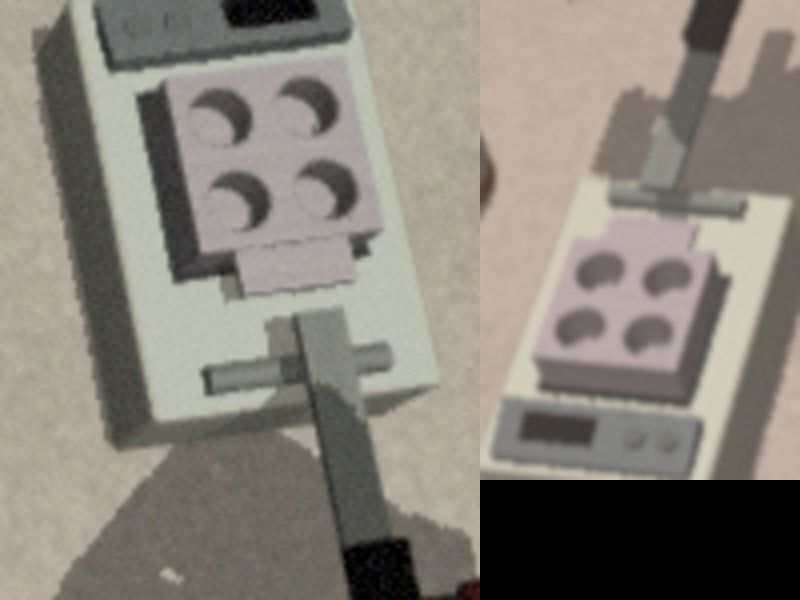

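Crop: the blade tip is at top pixel (510,218), still above the ridge at (504,232). The lip front's middle is at about (505,212). I'll compare the lateral offset.

Run:
```python
from h import *
a=np.radians(10.9);u=np.array([np.cos(a),np.sin(a)]);n=np.array([-u[1],u[0]]);r=np.array([634.7,-256.6])
s=lambda x,y:(430+x/4,140+y/4)
def rel(p,z,l):
    q=pix2world("top",*s(*p),z)[:2];print(l,q.round(1),"x",((q-r)@u).round(1),"y",((q-r)@n).round(1))
rel((319,313),116,"tip top");rel((375,545),116,"blade root top")
rel((300,287),103,"lip top front mid");rel((205,380),83,"ridge L");rel((391,355),83,"ridge R")
rel((199,250),105,"block FL");rel((382,226),105,"FR")
p=ctrl.get_obs()["ee_pos"][:2];q=p+164.7*u-1.4*n;print("tip fk",((q-r)@u),((q-r)@n))
```

```text
tip top [ 649.3 -254.6] x 14.7 y -0.8
blade root top [ 552.8 -275.9] x -84.1 y -3.5
lip top front mid [ 664.  -251.4] x 29.7 y -0.4
ridge L [ 625.8 -217. ] x -1.3 y 40.6
ridge R [ 641.9 -297.2] x -0.6 y -41.2
block FL [ 677. -208.] x 50.7 y 39.7
FR [ 692.6 -286. ] x 51.3 y -39.8
tip fk 17.157151683408483 -1.9134847517290097
```

```bash
python3 -m creep '[{"translation":[0,0,8],"angular":[0,0,0],"jaw":0},{"translation":[0,0,15],"angular":[0,0,0],"jaw":0},{"translation":[0,0,19],"angular":[0,0,0],"jaw":0},{"translation":[0,0,22],"angular":[0,0,0],"jaw":0},{"translation":[0,0,22],"angular":[0,0,0],"jaw":0},{"translation":[0,0,22],"angular":[0,0,0],"jaw":0},{"translation":[0,0,22],"angular":[0,0,0],"jaw":0},{"translation":[0,0,22],"angular":[0,0,0],"jaw":0}]'
python3 -c "
from h import *
print(ctrl.get_obs()['moment'])"
python3 -m creep '[{"translation":[0,0,1],"angular":[0,0,0],"jaw":0},{"translation":[0,0,1],"angular":[0,0,0],"jaw":0},{"translation":[0,0,2],"angular":[0,0,0],"jaw":0},{"translation":[0,0,2],"angular":[0,0,0],"jaw":0},{"translation":[0,0,2],"angular":[0,0,0],"jaw":0},{"translation":[0,0,2],"angular":[0,0,0],"jaw":0},{"translation":[0,0,2],"angular":[0,0,0],"jaw":0},{"translation":[0,0,2],"angular":[0,0,0],"jaw":0}]'
python3 -c "
from h import *
print(ctrl.get_obs()['moment'])"
```

```text
t: 11.95
ee_pos: [490.0, -284.8, 91.8]
orientation: [3.127, 0.299, 0.0]
ft_force: [0.1, 0.3, -2.4]
width: 21.8
grasp_force: 30.0
[-0.01256914  0.06308366  0.04315006]
t: 12.95
ee_pos: [490.0, -284.8, 89.7]
orientation: [3.127, 0.299, 0.0]
ft_force: [-0.1, 0.5, -1.5]
width: 22.0
grasp_force: 30.0
[ 0.01513377 -0.01218153  0.03649363]
```

Light contact with the ridge begins at TCP z ≈ 90. Now I'll raise 1.5 mm and slide the tip 28 mm under the lip.

```bash
python3 -m creep '[{"translation":[0,0,-1.5],"angular":[0,0,0],"jaw":0},{"translation":[6,0,-1.5],"angular":[0,0,0],"jaw":0},{"translation":[12,0,-1.5],"angular":[0,0,0],"jaw":0},{"translation":[18,0,-1.5],"angular":[0,0,0],"jaw":0},{"translation":[24,0,-1.5],"angular":[0,0,0],"jaw":0},{"translation":[28,0,-1.5],"angular":[0,0,0],"jaw":0},{"translation":[28,0,-1.5],"angular":[0,0,0],"jaw":0},{"translation":[28,0,-1.5],"angular":[0,0,0],"jaw":0}]'
python3 - <<'E'
from h import *
o=ctrl.get_obs();print(o["moment"].round(3));p0=o["ee_pos"]
a=np.radians(10.9);u=np.array([np.cos(a),np.sin(a),0])
A=snap("top","t3");cv2.imwrite("pics/crop3.png",np.clip(cv2.resize(A[140:290,430:550],(480,600),interpolation=cv2.INTER_CUBIC)[:,:,::-1]*1.6,0,255).astype(np.uint8))
# tool relative to crest pivot: D behind
r=np.array([634.7,-256.6,85]);D=(r-p0)@u;h=4
print("D",D)
for th in(4,8,12,16,20,24):
    t=np.radians(th)
    # bar-frame TCP offset from pivot: (-D,+h); rotate pitch up by th (tip up)
    x=-D*np.cos(t)-h*np.sin(t)*1; z=-D*np.sin(t)+h*np.cos(t)
    print(th,"tool shift x",round(x+D,1),"down",round(h-z,1),"ang y",round(t,3))
c=rot(10.9);print("check sign ang y", (c.inv()*rot(10.9,10)).as_rotvec().round(3), rot(10.9,10).apply([1,0,0]).round(2))
E
```

```text
t: 13.95
ee_pos: [517.2, -279.4, 91.1]
orientation: [-3.127, -0.299, 0.0]
ft_force: [0.8, 0.8, -3.2]
width: 21.8
grasp_force: 30.0
[-0.018  0.143 -0.016]
D 119.65147531800407
4 tool shift x 0.0 down 8.4 ang y 0.07
8 tool shift x 0.6 down 16.7 ang y 0.14
12 tool shift x 1.8 down 25.0 ang y 0.209
16 tool shift x 3.5 down 33.1 ang y 0.279
20 tool shift x 5.8 down 41.2 ang y 0.349
24 tool shift x 8.7 down 49.0 ang y 0.419
check sign ang y [0.    0.175 0.   ] [0.97 0.19 0.17]
```

View pics/crop3.png

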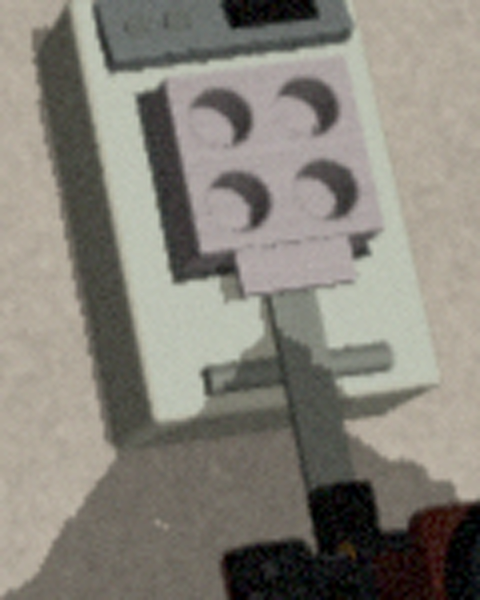

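The crop shows the blade passing under the lip (crop (297,288)) and over the ridge. I'll lever down along an arc about the crest.

```bash
python3 -m creep '[{"translation":[0,0,6],"angular":[0,0.035,0],"jaw":0},{"translation":[0,0,10],"angular":[0,0.07,0],"jaw":0},{"translation":[0.3,0,14],"angular":[0,0.105,0],"jaw":0},{"translation":[0.6,0,18],"angular":[0,0.14,0],"jaw":0},{"translation":[1,0,22.5],"angular":[0,0.175,0],"jaw":0},{"translation":[1.8,0,26.5],"angular":[0,0.209,0],"jaw":0},{"translation":[1.8,0,26.5],"angular":[0,0.209,0],"jaw":0},{"translation":[1.8,0,26.5],"angular":[0,0.209,0],"jaw":0}]'
python3 -c "
from h import *
print(ctrl.get_obs()['moment'].round(2))"
```

```text
t: 15.0
ee_pos: [519.3, -279.7, 66.0]
orientation: [-3.092, -0.296, -0.326]
ft_force: [-4.0, 0.4, 8.4]
width: 22.2
grasp_force: 30.0
[0.07 0.68 0.11]
```

```bash
python3 -m creep '[{"translation":[0,0,4],"angular":[0,0.035,0],"jaw":0},{"translation":[0.1,0,8],"angular":[0,0.07,0],"jaw":0},{"translation":[0.3,0,12.3],"angular":[0,0.105,0],"jaw":0},{"translation":[0.7,0,16.6],"angular":[0,0.14,0],"jaw":0},{"translation":[1.1,0,20.8],"angular":[0,0.175,0],"jaw":0},{"translation":[1.1,0,20.8],"angular":[0,0.175,0],"jaw":0},{"translation":[1.1,0,20.8],"angular":[0,0.175,0],"jaw":0},{"translation":[1.1,0,20.8],"angular":[0,0.175,0],"jaw":0}]'
python3 - <<'E'
from h import *
print(ctrl.get_obs()['moment'].round(2))
A=snap("top","t4");B=snap("scene","s4");B0=cv2.imread("pics/s2.png")[:,:,::-1]
f=lambda I,a,b,c,d:cv2.resize(I[a:b,c:d],(400,600),interpolation=cv2.INTER_CUBIC)
cv2.imwrite("pics/crop4.png",np.clip(np.hstack([f(A,140,290,440,540),f(B,180,300,125,205)])[:,:,::-1]*1.6,0,255).astype(np.uint8))
g=lambda I:cv2.cvtColor(np.ascontiguousarray(I),cv2.COLOR_RGB2GRAY)
def tm(I0,I1,x0,y0,x1,y1):
    m=cv2.matchTemplate(g(I1)[y0-12:y1+12,x0-12:x1+12],g(I0)[y0:y1,x0:x1],cv2.TM_CCOEFF_NORMED);_,v,_,l=cv2.minMaxLoc(m);return v,l[0]-12,l[1]-12
A0=cv2.imread("pics/t2.png")[:,:,::-1]
def proj(c,p):
    i=ctrl.camera_info(c);q=np.linalg.inv(np.array(i["world_from_camera"]))@[*p,1];return (np.array(i["camera_matrix"])@[q[0],-q[1],-q[2]]/-q[2])[:2]
for c,I0,I1 in(("top",A0,A),("scene",B0,B)):
    q=proj(c,(720.5,-240,105)).round().astype(int);print(c,q,"moved",tm(I0,I1,q[0]-18,q[1]-18,q[0]+18,q[1]+18),"10mm =",(proj(c,(720.5,-240,115))-proj(c,(720.5,-240,105))).round(1))
E
```

```text
t: 16.0
ee_pos: [524.3, -278.8, 45.7]
orientation: [-3.036, -0.291, -0.592]
ft_force: [-8.7, -0.8, 9.9]
width: 21.6
grasp_force: 30.0
[-0.03  0.86  0.15]
top [498 179] moved (0.9776794910430908, 2, -2) 10mm = [ 2.  -1.9]
scene [161 244] moved (0.9860206246376038, -1, -2) 10mm = [-1.  -2.6]
```

View pics/crop4.png

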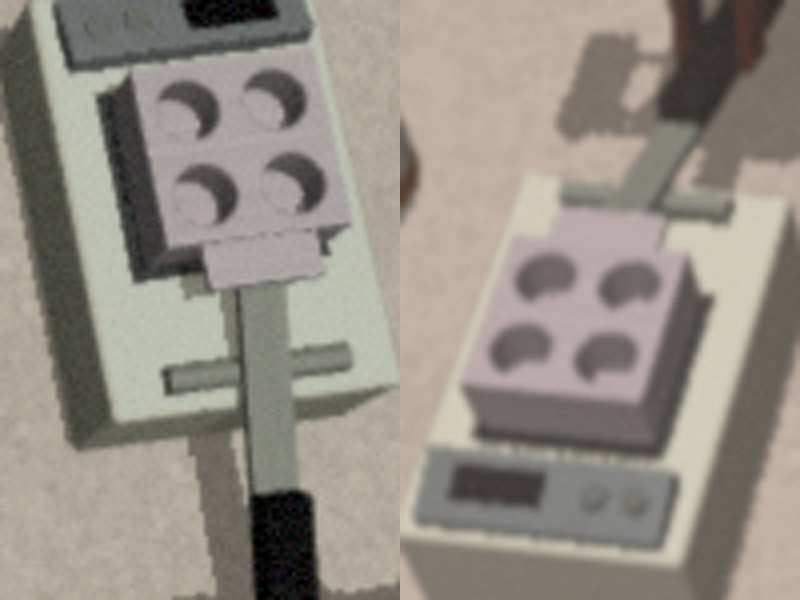

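The block has visibly risen: it moved (2,-2) px in top and (-1,-2) px in scene, about 8–10 mm. It sits on the blade over the ridge. I'll open and back off along the tool axis.

```bash
python3 -m creep '[{"translation":[0,0,0],"angular":[0,0,0],"jaw":0.5},{"translation":[0,0,0],"angular":[0,0,0],"jaw":0.6},{"translation":[0,0,0],"angular":[0,0,0],"jaw":0.7},{"translation":[0,0,0],"angular":[0,0,0],"jaw":0.8},{"translation":[0,0,0],"angular":[0,0,0],"jaw":0.8},{"translation":[0,0,0],"angular":[0,0,0],"jaw":0.8},{"translation":[0,0,-5],"angular":[0,0,0],"jaw":0.8},{"translation":[0,0,-15],"angular":[0,0,0],"jaw":0.8}]'
python3 -m creep '[{"translation":[0,0,-20],"angular":[0,0,0],"jaw":0.8},{"translation":[0,0,-45],"angular":[0,0,0],"jaw":0.8},{"translation":[0,0,-70],"angular":[0,0,0],"jaw":0.8},{"translation":[0,0,-95],"angular":[0,0,0],"jaw":0.8},{"translation":[0,0,-120],"angular":[0,0,0],"jaw":0.8},{"translation":[0,0,-140],"angular":[0,0,0],"jaw":0.8},{"translation":[0,0,-150],"angular":[0,0,0],"jaw":0.8},{"translation":[0,0,-150],"angular":[0,0,0],"jaw":0.8}]'
python3 - <<'E'
from h import *
A=snap("top","t5");B=snap("scene","s5")
f=lambda I,a,b,c,d:cv2.resize(I[a:b,c:d],(400,600),interpolation=cv2.INTER_CUBIC)
cv2.imwrite("pics/crop5.png",np.clip(np.hstack([f(A,140,320,430,550),f(B,150,300,110,210)])[:,:,::-1]*1.6,0,255).astype(np.uint8))
def up(I):return cv2.resize(cv2.cvtColor(np.ascontiguousarray(I),cv2.COLOR_RGB2GRAY),None,fx=8,fy=8,interpolation=cv2.INTER_CUBIC)
for c,I1,q in(("top",A,(498,179)),("scene",B,(161,244))):
  I0=cv2.imread(f"pics/{c[0]}2.png")[:,:,::-1]
  for nm,(x,y),h in(("block",q,16),):
    m=cv2.matchTemplate(up(I1[y-h-6:y+h+6,x-h-6:x+h+6]),up(I0[y-h:y+h,x-h:x+h]),cv2.TM_CCOEFF_NORMED);_,v,_,l=cv2.minMaxLoc(m);print(c,nm,round(v,3),l[0]/8-6,l[1]/8-6)
E
```

```text
t: 17.1
ee_pos: [518.7, -279.0, 58.7]
orientation: [-3.035, -0.29, -0.589]
ft_force: [0.1, -0.5, 0.5]
width: 70.3
grasp_force: 0.0
t: 18.1
ee_pos: [463.8, -290.1, 198.3]
orientation: [-3.036, -0.29, -0.592]
ft_force: [-0.5, 0.2, -0.3]
width: 70.1
grasp_force: 0.0
top block 0.989 1.75 -1.75
scene block 0.995 -0.875 -2.375
```

View pics/crop5.png

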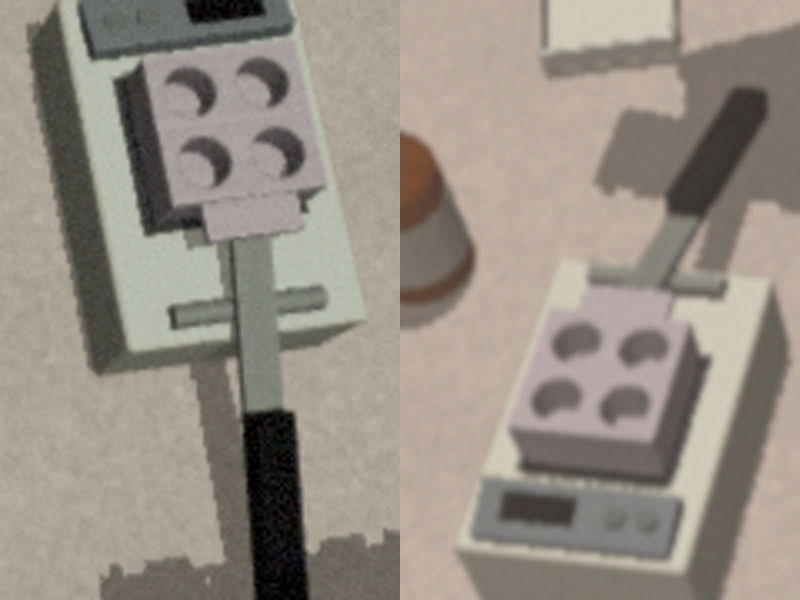

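The block stays about 9 mm up, and the bar rests on the ridge under the lip, free of the gripper. I'll wait a moment, check that it lies still, and hand in.

```bash
python3 -m creep '[{"translation":[0,0,0],"angular":[0,0,0],"jaw":0.8},{"translation":[0,0,0],"angular":[0,0,0],"jaw":0.8},{"translation":[0,0,0],"angular":[0,0,0],"jaw":0.8},{"translation":[0,0,0],"angular":[0,0,0],"jaw":0.8},{"translation":[0,0,0],"angular":[0,0,0],"jaw":0.8},{"translation":[0,0,0],"angular":[0,0,0],"jaw":0.8},{"translation":[0,0,0],"angular":[0,0,0],"jaw":0.8},{"translation":[0,0,0],"angular":[0,0,0],"jaw":0.8}]'
python3 - <<'E'
from h import *
d=0
for c in("top","scene"):
    a=cv2.GaussianBlur(cv2.imread(f"pics/{c[0]}5.png"),(5,5),0)[:,:,::-1].astype(int);b=cv2.GaussianBlur(snap(c,c[0]+"6"),(5,5),0).astype(int)
    s=np.s_[140:320,430:550] if c=="top" else np.s_[150:300,110:210]
    m=np.abs(a-b)[s].max();print(c,"max diff",m);d=max(d,m)
if d<20: print(ctrl.close_job())
E
```

```text
t: 19.2
ee_pos: [463.8, -289.8, 197.6]
orientation: [-3.035, -0.29, -0.59]
ft_force: [0.6, 0.2, -0.4]
width: 70.3
grasp_force: 0.0
top max diff 7
scene max diff 4
the job is handed in; nothing more can be done
None
```

The job is handed in: the four-hole block stands about 9 mm up by my image measurement, the bar is let go and lies still on its ridge, and the nine-hole block was not touched; the hand-in call gave no verdict.

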